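# Hook the dropped bottle ring out from behind the reader's guard

### The arm

A 6-joint arm with a two-finger parallel gripper is mounted at the origin on the work surface. World frame = base frame: x ahead of the robot, y to its left, z up, the work surface at z = 0. Lengths are in mm, angles in rad, forces in N, time in s.
With the tool pointing down it reaches from about 300 to 775 mm from the base axis. Payload 14.6 kg.
Tool frame: the origin (TCP) lies at the centre of the arm's flange, where the gripper is bolted on; the fingertips stand 199 mm ahead of it and the grasp point (between the pads) lies 180 mm ahead of it; z points along the fingers, y is the line along which they close (so a half turn about z gives the same grasp; the last joint's range is limited). The gripper opens to 94 mm and grips with 3 to 60 N. Pads are 16 mm wide; open, the fingers measure 119 mm over their backs; the gripper's body (75 mm by 177 mm) begins 78 mm behind the grasp point.
Start: joints at [-1.172, 0.3, 1.521, -0, 1.321, -0.067], TCP at [247.018, -491.399, 404.646] pointing down, gripper open.
Joint ranges: [-3.03, 3.03], [-0.79, 2.21], [0.23, 2.52], [-1.04, 4.18], [0, 3.07], [-2.55, 2.55]. Speed limits (rad/s): [2.22, 2.22, 2.57, 3.14, 3.14, 3.14].

### API

Orientations are given as [roll, pitch, yaw] about the fixed x, y, z axes, in that order (R = Rz(yaw) Ry(pitch) Rx(roll)).
In Python, from cell import manip, optics, workorder gives the robot as it stands.
- The arm moves only by the tool step_arm, never from a script. Its argument "increments" is a list that holds one entry, the list of rows, each a list of 7 numbers: the turn, a rotation vector about the tool's x, y, z as a fraction of full scale, then the shift along the tool's x, y, z as a fraction of full scale, then the closure, from -1 (fully open) to 1 (shut). In form: [[[wx, wy, wz, tx, ty, tz, fingers], ...]]. A call has 1 to 5 rows; each row shifts and turns the commanded pose from where the row before left it, along the tool's axes as they then stand; what a row does not reach is not made up. Full scale, the value 1, is 40 mm for a shift and 45 degrees for a turn. A row lasts 1/10 s, in which the tool goes at most 50 mm and 8.59 degrees, less where a joint would pass 70% of its speed; a pose out of reach is approached as far as the arm can. A call with a number of a shift or a turn outside -1 to 1 is refused whole. A call with a gripper value outside its range is refused whole. The fingers move at their own pace and stop on an object; "newtons" is the grip in N (left out, the last holds). Time passes only in rows, so rows that do not move let the fingers close. It gives the time, the measured TCP pose, the force, the opening and the grip force at its end, in the units of the state.
- manip.read_state(): the state, without advancing time (a new reading comes with each control period).
- optics.camera(name): name is "side" or "top" or "wrist"; returns a dict with "frame" (400x640x3 uint8, red, green, blue), "range_z" (400x640 float32, mm along the optical axis (not along the pixel's ray), 0 where there is no reading), "mtx" (3x3 intrinsics, pixels), "cam_to_world" (4x4, takes a point from camera to world coordinates). Camera axes: x right, y down, z forward; pixel columns grow to the right and rows downward; lengths in mm; the calibration is good to about 2 mm. A picture is of the moment at which its call begins.
- workorder.sign_off(): hands the job in; it is judged then, once.
The state is a dict: "clock": time; "joints": joint angles; "qd": joint speeds; "effort": joint torques, N m; "eef_pos": TCP position; "eef_rot": TCP orientation; "wrist_force": force on the tool from outside, world axes, zero at the start; "moment": the same for the moment, N m; "finger_gap": finger opening in mm; "finger_force": force on a finger pad.
Only numpy, scipy, OpenCV 4.12 (cv2) and the standard library are available. Lean on these libraries where they do the work, as an engineer would, in place of code of your own. Each camera call takes 0.05 s, during which the arm holds its last target. There are 200 camera calls.

### The job

One of the three steel bottle rings has been knocked behind the reader's fixed bar guard. Take the hooked rod from its rest and, with the hook, draw the ring out under the guard and into its empty place midway between the other two rings, so that the three make a straight, evenly spaced row on the dark strip; then lay the rod back on its rest. Do not touch the ring with the hand while it is behind the guard, do not push against the guard, and leave the other two rings and everything else on the bench where they are.

Things in the scene. Friction and masses are not known exactly. Their poses are not given: they have to be found in the camera images.
- rod: Hooked rod: black square handle 16 x 16 x 64 mm and a round 6 mm steel shaft on its axis. Origin at the handle's middle; x along the shaft to the hook, z up. At x = 130 mm the shaft bends square down (-z) into a straight 6 mm hook whose tip lies 34 mm below the shaft's axis. About 60 g, centre of mass near x = 65 mm. Starts level on the rest, hook hanging down.
- rest: Fixed grey rod rest: plate 8 mm high spanning x = 17 to 133 mm, 60 mm wide, with two notched posts (8 mm thick, 46 mm wide over the ears, 71 mm high) at x = 45 and 105 mm. Origin on the bench below the middle of the resting rod's handle, x towards the hook. The lying rod's axis is along x, 55 mm above the bench; notches 14 mm wide at the floor, 33 at the top. Nothing is under the handle.
- guard: Fixed steel bar guard, 320 mm wide, on a low white reader. Origin on the bench under the middle of its lower front bar; x into the bay behind (away from the robot), y left. Lower bar at x = 0, free gap below it 74 mm. Bars every 50 mm lean 30 degrees to the robot up to x = -90, z = 233 mm; level bars at z = 110 mm roof the bay back to the reader's face at x = 120 mm. Bars 6 to 8 mm thick.
- dropped_ring: Steel bottle ring lying flat on the bench behind the guard: 52 mm outer and 32 mm inner diameter, 10 mm high, about 100 g. Origin at the centre of its underside.
- left_ring: Same steel ring, standing in its place on the strip, 80 mm to the left (+y of the strip) of the strip's middle. Loose, to stay there. Origin at the centre of its underside.
- right_ring: Same steel ring, standing in its place on the strip, 80 mm to the right (-y of the strip) of the strip's middle. Loose, to stay there. Origin at the centre of its underside.
- strip: Flat dark rubber-coloured strip marked on the bench (58 x 236 mm, level with it, no edge to catch on) in front of the guard, under its overhang. Origin at its middle, which is the empty place for the dropped ring; y along the strip (to the left), x away from the robot.
- dropper: Loose bystander, to be left alone: white dropper bottle, 28 mm diameter, 55 mm high, behind the guard towards its left end. Origin under its centre.
- reagent: Loose bystander, to be left alone: white bottle, 54 mm diameter, 110 mm high, on the bench to the left. Origin under its centre.
- jar: Loose bystander, to be left alone: jar, 48 mm diameter, 50 mm high, at the left front. Origin under its centre.
- carton: Loose bystander, to be left alone: cardboard box 70 x 110 x 50 mm, to the left. Origin under its centre.
- marker: Loose bystander, to be left alone: black marker, 12 mm thick, 120 mm long, lying on the bench at the left front. Origin under its middle.
- tape_roll: Loose bystander, to be left alone: paper tape roll, 72 mm diameter, 19 mm high, to the right. Origin under its centre.
Mind the look-alikes: they are no part of the job. What is shaped like the rest but turquoise is not meant.

How it is judged:
By the outcome, as a careful person would: the job done as asked, in the order asked, and still so for the second after the job is handed in, with the robot touching nothing.
It also fails if it takes over 61 s, if anything falls off the work surface, if the arm or the gripper's body presses on something with over 40 N, if the wrist force passes 120 N, or if a joint passes its speed limit or range.

## Working session

There is one attempt and no reset: what is moved stays moved. The work goes in short steps, Python scripts to look and compute and a tool call to move; the robot and the scene stay as the last step left them, time stands still between calls to the robot, and variables do not carry over. Pictures are saved under pics/ and viewed, at most 13 in all, crops included, and the job is handed in when it is done.

Besides the shell and the picture viewer there is one more tool, called after "Request:" as a command line: name --argument value ..., lists and objects as JSON in quotes. step_arm: Moves the arm, as the interface text tells. Its arguments: {"type":"object","properties":{"increments":{"type":"array","items":{"type":"array","items":{"type":"array","items":{"type":"number"}}}},"newtons":{"type":"number"}},"required":["increments"]}

```bash
ls; mkdir -p pics; python3 - <<'E'
from cell import manip, optics
import cv2,numpy as np
print(manip.read_state())
for n in("top","side"):
    d=optics.camera(n);cv2.imwrite(f"pics/{n}0.png",d["frame"][:,:,::-1]);np.savez(f"{n}0.npz",**d)
    print(n,d["mtx"].tolist(),d["cam_to_world"].round(3).tolist())
E
```

```text
pics
{'clock': 0.0, 'joints': array([-1.17157987e+00,  3.00480269e-01,  1.52159094e+00,  1.13551606e-07,
        1.32066475e+00, -6.65717691e-02]), 'qd': array([ 0.00011592,  0.00087763,  0.00169863,  0.0006696 , -0.00057752,
        0.00032048]), 'effort': array([-4.39662963e-04, -5.31802726e+01, -3.52736056e+01,  7.08753197e-02,
        2.43863388e-02, -8.89891680e-05]), 'eef_pos': array([ 247.01925219, -491.37329132,  404.07699135]), 'eef_rot': array([-3.14045189e+00, -7.61654721e-05,  4.65788151e-01]), 'wrist_force': array([-0.24521199,  0.50577139, -0.50022743]), 'moment': array([ 0.02604238, -0.02748404, -0.02262874]), 'finger_force': 0.0, 'finger_gap': 93.95218180882716}
top [[381.28550427479934, 0.0, 320.70069187220855], [0.0, 381.28550427479934, 196.120888684677], [0.0, 0.0, 1.0]] [[-0.022, -0.981, 0.195, 306.171], [-1.0, 0.02, -0.009, -24.297], [0.005, -0.195, -0.981, 987.771], [0.0, 0.0, 0.0, 1.0]]
side [[376.3231084809088, 0.0, 313.8546104715256], [0.0, 376.3231084809088, 194.86988990809195], [0.0, 0.0, 1.0]] [[-0.984, -0.118, 0.133, 312.943], [-0.177, 0.716, -0.675, 733.085], [-0.016, -0.688, -0.726, 905.35], [0.0, 0.0, 0.0, 1.0]]
```

View pics/top0.png

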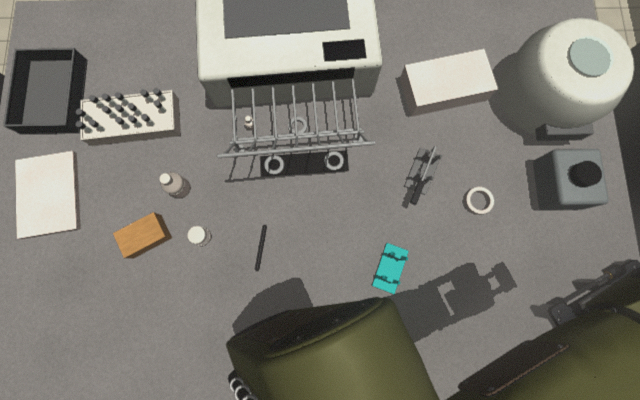

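View pics/side0.png

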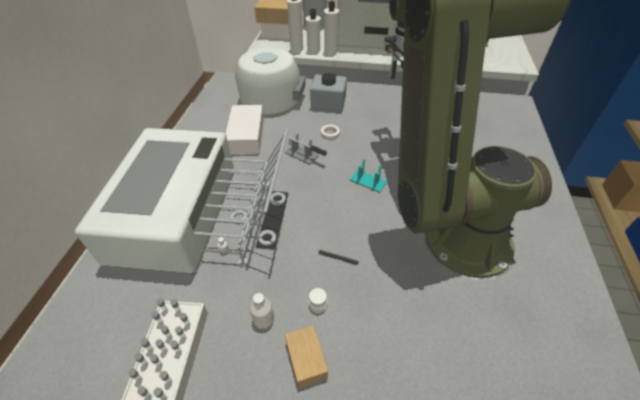

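The top view shows the dropped ring at about (300,126), the strip rings at (274,165) and (335,160), and the rod's handle at (417,192) with its hook end near (433,150). The dropper is at (248,121). The turquoise look-alike at (390,268) is not wanted. Next I'll zoom in and measure.

```bash
cat >h.py <<'E'
import numpy as np
def ray(d,u,v,z):
    K=np.array(d["mtx"]);T=np.array(d["cam_to_world"])
    r=T[:3,:3]@np.linalg.solve(K,[u,v,1.]);o=T[:3,3]
    return o+r*(z-o[2])/r[2]
def depthpt(d,u,v):
    K=np.array(d["mtx"]);T=np.array(d["cam_to_world"])
    return T[:3,:3]@(np.linalg.solve(K,[u,v,1.])*d["range_z"][v,u])+T[:3,3]
E
python3 - <<'E'
import numpy as np,cv2
from h import *
d=dict(np.load("top0.npz"));f=d["frame"]
c=cv2.resize(f[95:215,215:455],None,fx=3.33,fy=3.33,interpolation=cv2.INTER_CUBIC)
cv2.imwrite("pics/crop.png",c[:,:,::-1])
for n,u,v,z in[("drop",300,126,10),("L",274,165,10),("R",335,160,10),("strip",305,163,0),("handle",417,192,63),("hook",433,150,55),("dropper",248,121,55)]:
    print(n,ray(d,u,v,z).round(),depthpt(d,u,v).round())
# handle mask: dark px whose depth-height is 55..75
K=d["mtx"];T=d["cam_to_world"];vv,uu=np.mgrid[:400,:640]
P=np.stack([(uu-K[0,2])/K[0,0],(vv-K[1,2])/K[1,1],np.ones_like(uu)],-1)*d["range_z"][...,None]@T[:3,:3].T+T[:3,3]
m=(f.max(-1)<50)&(P[...,2]>45)&(P[...,2]<75)&(uu>395)&(uu<450)&(vv>130)&(vv<215)
p=P[m];print("handle",m.sum(),p.mean(0).round(1),p.min(0).round(),p.max(0).round())
w,V=np.linalg.eigh(np.cov(p[:,:2].T));print(V[:,1],w)
E
```

```text
drop [695.  19.  10.] [698.  19.   4.]
L [587.  89.  10.] [589.  90.   2.]
R [598. -74.  10.] [600. -74.   3.]
strip [594.   7.   0.] [593.   7.   2.]
handle [ 495. -272.   63.] [ 495. -272.   62.]
hook [ 606. -323.   55.] [ 604. -321.   61.]
dropper [694. 151.  55.] [695. 152.  51.]
handle 6 [ 506.  -273.2   58.4] [ 473. -299.   46.] [ 529. -256.   65.]
[-0.81924013  0.57345061] [ 27.48573139 590.00402424]
```

View pics/crop.png

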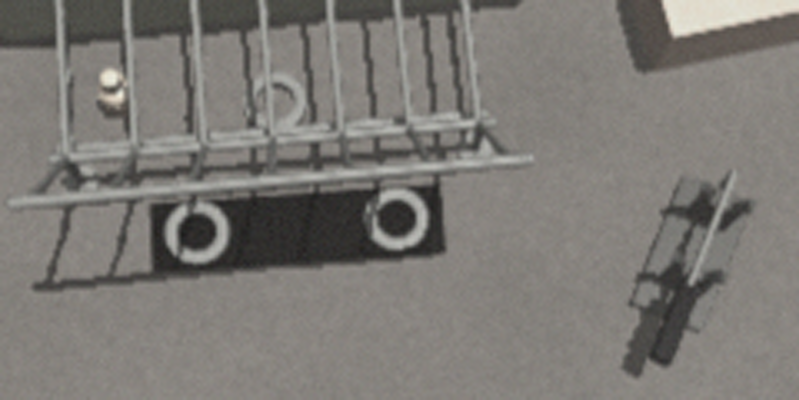

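The crop shows the handle's ends at crop (658,362) and (690,285), the shaft's bend at (733,172), the rings at (197,232) and (399,220), the dropped ring at (278,103), and the guard's lower bar from about (55,160) to (490,122).

```bash
cat >>h.py <<'E'
from scipy.spatial.transform import Rotation as R,Slerp
def rot(yaw,th):  # tool x along yaw, fingers tilted forward by th from straight down
    return R.from_euler("z",yaw)*R.from_euler("x",np.pi)*R.from_euler("y",th)
def rows(p0,r0,p1,r1,n,g):
    S=Slerp([0,1],R.concatenate([r0,r1]));out=[]
    for i in range(n):
        a,b=S(i/n),S((i+1)/n)
        w=(a.inv()*b).as_rotvec()/np.radians(45);t=a.inv().apply((np.array(p1)-p0)/n)/40
        out.append([round(float(x),3) for x in [*w,*t]]+[g])
    for i in range(0,n,5): print("[["+",".join(str(q).replace(" ","") for q in out[i:i+5])+"]]")
def plan(grasp,yaw,th,n,g,p0=None,r0=None,L=180):
    from cell import manip
    s=manip.read_state()
    if p0 is None:p0=s["eef_pos"];r0=R.from_euler("xyz",s["eef_rot"])
    r1=rot(yaw,th);p1=np.array(grasp)-r1.apply([0,0,L])
    print("flange from",p0.round(1),"to",p1.round(1)); rows(p0,r0,p1,r1,n,g); return p1,r1
E
python3 - <<'E'
import numpy as np
from h import *
d=dict(np.load("top0.npz"))
c=lambda x,y,z:ray(d,215+x/3.333-.35,95+y/3.333-.35,z)
a,b,e=c(658,362,63),c(690,285,63),c(733,172,58)
print(a.round(1),b.round(1),e.round(1),np.linalg.norm(a-b),np.arctan2(*(e-a)[1::-1]))
print("bar",c(55,160,78).round(),c(490,122,78).round(),"L",c(197,232,10).round(1),"R",c(399,220,10).round(1),"D",c(278,103,10).round(1))
m=(a+b)/2
plan([m[0],m[1],170],-.43,0,15,-1)
E
```

```text
[ 467.1 -257.8   63. ] [ 525.1 -285.8   63. ] [ 614.6 -326.8   58. ] 64.42871012405635 -0.4373351055678335
bar [628. 188.  78.] [ 651. -140.   78.] L [589.1  89.5  10. ] R [595.8 -71.8  10. ] D [696.7  23.8  10. ]
flange from [ 247.  -491.4  404.1] to [ 496.1 -271.8  350. ]
[[[-0.0,0.0,0.076,0.535,-0.14,0.09,-1],[-0.0,0.0,0.076,0.526,-0.172,0.09,-1],[-0.0,0.0,0.076,0.515,-0.203,0.09,-1],[-0.0,0.0,0.076,0.502,-0.234,0.09,-1],[-0.0,0.0,0.076,0.487,-0.263,0.09,-1]]]
[[[-0.0,0.0,0.076,0.47,-0.292,0.09,-1],[-0.0,0.0,0.076,0.452,-0.319,0.09,-1],[-0.0,0.0,0.076,0.432,-0.346,0.09,-1],[-0.0,0.0,0.076,0.411,-0.371,0.09,-1],[-0.0,0.0,0.076,0.388,-0.395,0.09,-1]]]
[[[-0.0,0.0,0.076,0.364,-0.417,0.09,-1],[-0.0,0.0,0.076,0.338,-0.438,0.09,-1],[-0.0,0.0,0.076,0.311,-0.458,0.09,-1],[-0.0,0.0,0.076,0.283,-0.475,0.09,-1],[-0.0,0.0,0.076,0.255,-0.491,0.09,-1]]]
```

Request:
step_arm --increments '[[[0,0,0.076,0.53,-0.14,0.09,-1],[0,0,0.076,0.53,-0.17,0.09,-1],[0,0,0.076,0.52,-0.2,0.09,-1],[0,0,0.076,0.5,-0.23,0.09,-1],[0,0,0.076,0.49,-0.26,0.09,-1]]]'

```text
clock: 0.6
eef_pos: [331.0, -418.0, 386.2]
eef_rot: [-3.141, 0.0, 0.165]
wrist_force: [0.1, -0.4, 0.1]
finger_gap: 93.9
finger_force: 0.0
```

Request:
step_arm --increments '[[[0,0,0.076,0.47,-0.29,0.09,-1],[0,0,0.076,0.45,-0.32,0.09,-1],[0,0,0.076,0.43,-0.35,0.09,-1],[0,0,0.076,0.41,-0.37,0.09,-1],[0,0,0.076,0.39,-0.4,0.09,-1]]]'

```text
clock: 1.1
eef_pos: [413.9, -344.5, 368.2]
eef_rot: [-3.141, 0.001, -0.134]
wrist_force: [0.0, -0.8, 1.3]
finger_gap: 93.9
finger_force: 0.0
```

Request:
step_arm --increments '[[[0,0,0.076,0.36,-0.42,0.09,-1],[0,0,0.076,0.34,-0.44,0.09,-1],[0,0,0.076,0.31,-0.46,0.09,-1],[0,0,0.076,0.28,-0.47,0.09,-1],[0,0,0.076,0.25,-0.49,0.09,-1]]]'

```text
clock: 1.6
eef_pos: [496.5, -271.1, 350.2]
eef_rot: [-3.141, 0.001, -0.432]
wrist_force: [0.5, -0.8, -0.8]
finger_gap: 94.2
finger_force: 0.0
```

```bash
python3 - <<'E'
from cell import manip, optics
import cv2,numpy as np
s=manip.read_state();print(s["eef_pos"].round(1),s["eef_rot"].round(3),s["joints"].round(2))
d=optics.camera("wrist");cv2.imwrite("pics/w1.png",d["frame"][:,:,::-1]);np.savez("w1.npz",**d)
print(d["cam_to_world"].round(2).tolist())
E
```

```text
[ 496.5 -271.1  350.2] [-3.141e+00  1.000e-03 -4.320e-01] [-0.56  0.38  1.54  0.    1.22  1.44]
[[-0.42, -0.88, -0.24, 564.47], [-0.91, 0.4, 0.11, -302.88], [-0.0, 0.26, -0.97, 330.68], [0.0, 0.0, 0.0, 1.0]]
```

View pics/w1.png

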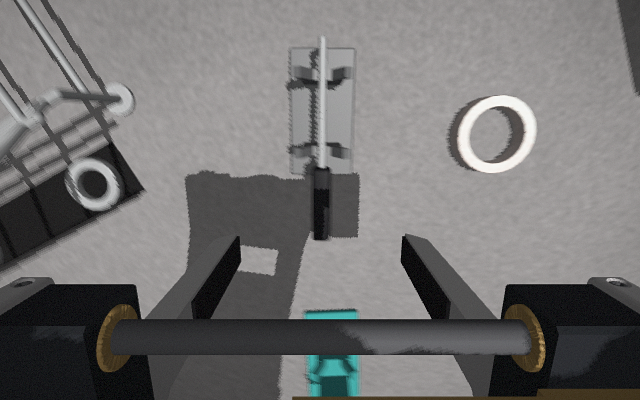

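The wrist view shows the rod centred: handle from (320,239) to (321,168), bend at (322,38). The right ring is at (94,185), and the turquoise look-alike is behind the handle.

```bash
python3 - <<'E'
import numpy as np
from h import *
d=dict(np.load("w1.npz"));t=dict(np.load("top0.npz"))
a,b,e=ray(d,320,239,63),ray(d,321,168,63),ray(d,322,40,58)
print(a.round(1),b.round(1),e.round(1),np.linalg.norm(a-b),np.arctan2(*(e-a)[1::-1]))
print("R",ray(d,94,185,10).round(1),"turq",ray(t,390,268,0).round(),[ray(t,*q,0).round() for q in((385,244),(407,250),(374,286))])
m=(a+b)/2;u=np.array([np.cos(-.437),np.sin(-.437)]);g=m[:2]-4*u;print(g)
p,r=plan([*g,115],-.437,.785,8,-1)
plan([*g,55],-.437,.785,3,-1,p,r)
E
```

```text
[ 470.6 -259.2   63. ] [ 526.4 -285.8   63. ] [ 613.7 -326.8   58. ] 61.8036171579471 -0.4412266180400412
R [597.5 -70.8  10. ] turq [ 312. -206.    0.] [array([ 373., -197.,    0.]), array([ 356., -252.,    0.]), array([ 268., -163.,    0.])]
[ 494.85039467 -270.76781103]
flange from [ 498.1 -269.3  349.5] to [ 379.6 -216.9  242.3]
[[[-0.0,0.125,0.0,-0.404,0.008,0.335,-1],[-0.0,0.125,0.0,-0.435,0.008,0.294,-1],[-0.0,0.125,0.0,-0.462,0.008,0.25,-1],[-0.0,0.125,0.0,-0.484,0.008,0.204,-1],[-0.0,0.125,0.0,-0.502,0.008,0.155,-1]]]
[[[-0.0,0.125,0.0,-0.515,0.008,0.105,-1],[-0.0,0.125,0.0,-0.523,0.008,0.054,-1],[-0.0,0.125,0.0,-0.525,0.008,0.002,-1]]]
flange from [ 379.6 -216.9  242.3] to [ 379.6 -216.9  182.3]
[[[0.0,0.0,0.0,-0.353,-0.0,0.354,-1],[0.0,0.0,0.0,-0.353,-0.0,0.354,-1],[0.0,0.0,0.0,-0.353,-0.0,0.354,-1]]]
```

Request:
step_arm --increments '[[[0,0.125,0,-0.4,0.01,0.33,-1],[0,0.125,0,-0.43,0.01,0.29,-1],[0,0.125,0,-0.46,0.01,0.25,-1],[0,0.125,0,-0.48,0.01,0.2,-1],[0,0.125,0,-0.5,0.01,0.155,-1]]]'

```text
clock: 2.15
eef_pos: [421.2, -240.0, 283.7]
eef_rot: [3.14, -0.495, -0.429]
wrist_force: [0.2, -0.9, -0.1]
finger_gap: 93.8
finger_force: 0.0
```

Request:
step_arm --increments '[[[0,0.125,0,-0.515,0.01,0.105,-1],[0,0.125,0,-0.523,0.01,0.054,-1],[0,0.125,0,-0.525,0.01,0,-1],[0,0,0,0,0,0,-1],[0,0,0,0,0,0,-1]]]'

```text
clock: 2.65
eef_pos: [392.3, -226.0, 256.6]
eef_rot: [-3.121, -0.701, -0.426]
wrist_force: [0.7, -0.4, -0.0]
finger_gap: 93.7
finger_force: 0.0
```

```bash
python3 - <<'E'
from h import *
from cell import manip
s=manip.read_state();print(s["eef_rot"],s["joints"].round(2))
plan([494.8,-270.8,56],-.439,.785,4,-1)
E
```

```text
[-3.12108043 -0.70130485 -0.42648821] [-0.63  0.22  2.06  0.73  0.23  0.7 ]
flange from [ 392.3 -226.   256.6] to [ 379.6 -216.7  183.3]
[[[-0.009,0.027,0.003,-0.369,-0.014,0.288,-1],[-0.009,0.027,0.003,-0.375,-0.015,0.28,-1],[-0.009,0.027,0.003,-0.381,-0.017,0.272,-1],[-0.009,0.027,0.003,-0.387,-0.018,0.264,-1]]]
```

Joint 5 is running towards its 0 limit with this much tilt. 25° still clears the guard's slope by about 45 mm, so I'll use that.

```bash
python3 - <<'E'
from h import *
p,r=plan([494.8,-270.8,100],-.439,.44,5,-1)
plan([494.8,-270.8,55],-.439,.44,3,-1,p,r)
E
```

```text
flange from [ 392.3 -226.   256.6] to [ 425.4 -238.2  262.9]
[[[-0.007,-0.067,0.003,0.154,-0.011,0.09,-1],[-0.007,-0.067,0.003,0.159,-0.012,0.082,-1],[-0.007,-0.067,0.003,0.163,-0.013,0.073,-1],[-0.007,-0.067,0.003,0.166,-0.014,0.065,-1],[-0.007,-0.067,0.003,0.169,-0.014,0.056,-1]]]
flange from [ 425.4 -238.2  262.9] to [ 425.4 -238.2  217.9]
[[[0.0,0.0,0.0,-0.16,-0.0,0.339,-1],[0.0,0.0,0.0,-0.16,-0.0,0.339,-1],[0.0,0.0,0.0,-0.16,-0.0,0.339,-1]]]
```

Request:
step_arm --increments '[[[-0.007,-0.067,0.003,0.155,-0.01,0.09,-1],[-0.007,-0.067,0.003,0.16,-0.01,0.08,-1],[-0.007,-0.067,0.003,0.16,-0.01,0.07,-1],[-0.007,-0.067,0.003,0.165,-0.015,0.065,-1],[-0.007,-0.067,0.003,0.17,-0.015,0.055,-1]]]'

```text
clock: 3.15
eef_pos: [425.6, -238.6, 263.3]
eef_rot: [3.137, -0.436, -0.438]
wrist_force: [0.3, -0.1, 0.1]
finger_gap: 93.8
finger_force: 0.0
```

Request:
step_arm --increments '[[[0,0,0,0,0,0,-1],[0,0,0,0,0,0,-1]]]'

```text
clock: 3.35
eef_pos: [425.1, -238.1, 262.8]
eef_rot: [3.139, -0.44, -0.437]
wrist_force: [-0.3, -0.7, -0.3]
finger_gap: 94.0
finger_force: 0.0
```

```bash
python3 - <<'E'
from h import *
from cell import manip
s=manip.read_state();print(s["eef_rot"],s["joints"].round(2))
plan([494.8,-270.8,55],-.439,.44,4,-1)
E
```

```text
[ 3.13948079 -0.44026432 -0.4373439 ] [-0.6   0.29  1.92  0.14  0.5   1.31]
flange from [ 425.1 -238.1  262.8] to [ 425.4 -238.2  217.9]
[[[0.0,-0.0,0.0,-0.118,-0.001,0.255,-1],[0.0,-0.0,0.0,-0.118,-0.001,0.255,-1],[0.0,-0.0,0.0,-0.118,-0.001,0.255,-1],[0.0,-0.0,0.0,-0.118,-0.0,0.255,-1]]]
```

Request:
step_arm --increments '[[[0,0,0,-0.12,0,0.255,-1],[0,0,0,-0.12,0,0.255,-1],[0,0,0,-0.12,0,0.255,-1],[0,0,0,-0.12,0,0.255,-1],[0,0,0,0,0,0,-1]]]'

```text
clock: 3.85
eef_pos: [424.7, -237.8, 215.8]
eef_rot: [3.141, -0.436, -0.438]
wrist_force: [0.5, -0.0, 1.0]
finger_gap: 94.0
finger_force: 0.0
```

Request:
step_arm --increments '[[[0,0,0,0,0,0,1],[0,0,0,0,0,0,1],[0,0,0,0,0,0,1],[0,0,0,0,0,0,1],[0,0,0,0,0,0,1]]]' --newtons 40

```text
clock: 4.35
eef_pos: [425.1, -238.0, 217.9]
eef_rot: [3.141, -0.44, -0.437]
wrist_force: [0.1, 0.2, 0.5]
finger_gap: 57.3
finger_force: 0.0
```

Request:
step_arm --increments '[[[0,0,0,0,0,0,1],[0,0,0,0,0,0,1],[0,0,0,0,0,0,1],[0,0,0,0,0,0,1],[0,0,0,0,0,0,1]]]'

```text
clock: 4.85
eef_pos: [425.0, -238.0, 217.7]
eef_rot: [3.141, -0.439, -0.437]
wrist_force: [0.0, 0.8, 0.6]
finger_gap: 17.7
finger_force: 0.1
```

```bash
python3 - <<'E'
from cell import manip, optics
import cv2,numpy as np
s=manip.read_state();print(s["eef_pos"],s["eef_rot"],s["joints"].round(2),s["wrist_force"],s["finger_gap"],s["finger_force"])
d=optics.camera("wrist");cv2.imwrite("pics/w2.png",d["frame"][:,:,::-1]);np.savez("w2.npz",**d)
E
```

```text
[ 425.04550475 -238.02918767  217.69237649] [ 3.14090815 -0.43938793 -0.43743412] [-0.6   0.37  1.94  0.17  0.4   1.27] [0.01396745 0.76396283 0.61420094] 17.742205571860854 0.05794034572318196
```

View pics/w2.png

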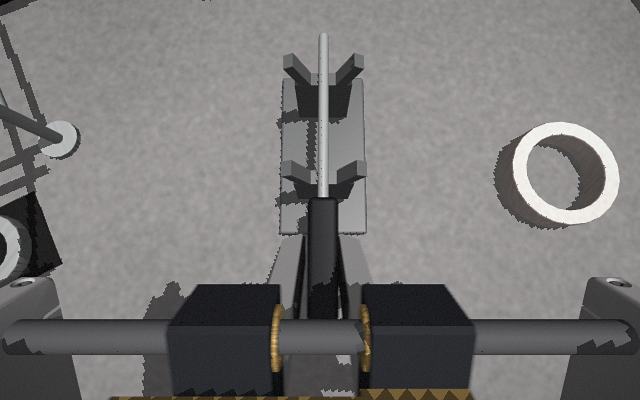

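The handle sits centred between the almost closed fingers, and the rod lies in both notches. Next: finish closing, lift, and check the grip.

Request:
step_arm --increments '[[[0,0,0,0,0,0,1],[0,0,0,0,0,0,1],[0,0,0,0,0,0,1],[0,0,0,0,0,0,1]]]' --newtons 50

```text
clock: 5.3
eef_pos: [425.0, -238.0, 217.7]
eef_rot: [3.141, -0.439, -0.437]
wrist_force: [0.2, -0.4, -0.9]
finger_gap: 15.4
finger_force: 50.0
```

Request:
step_arm --increments '[[[0,0,0,0.16,0,-0.34,1],[0,0,0,0.16,0,-0.34,1],[0,0,0,0.16,0,-0.34,1],[0,0,0,0.16,0,-0.34,1],[0,0,0,0.16,0,-0.34,1]]]'

```text
clock: 5.8
eef_pos: [425.0, -237.9, 293.4]
eef_rot: [3.141, -0.439, -0.437]
wrist_force: [-0.1, -0.2, 0.3]
finger_gap: 16.0
finger_force: 50.0
```

```bash
cat >>h.py <<'E'
def leg(hook,z,yaw,n,p0=None,r0=None,th=.44):
    "rod axis at height z, hook at (x,y), rod yaw"
    u=np.array([np.cos(yaw),np.sin(yaw)]);g=np.array(hook)-134*u
    return plan([*g,z],yaw,th,n,1,p0,r0)
E
python3 - <<'E'
from h import *
from cell import manip
s=manip.read_state();print(s["eef_rot"],s["joints"].round(2))
p,r=leg((598,-185),118,-.1,10)
p,r=leg((579,0),118,.4,10,p,r)
E
```

```text
[ 3.14089358 -0.43912614 -0.43741427] [-0.6   0.24  1.9   0.12  0.57  1.32]
flange from [ 425.  -237.9  293.4] to [ 388.4 -164.   280.9]
[[[0.018,0.0,-0.039,-0.159,-0.129,-0.04,1],[0.018,0.0,-0.039,-0.155,-0.134,-0.038,1],[0.018,0.0,-0.039,-0.151,-0.139,-0.036,1],[0.018,0.0,-0.039,-0.147,-0.144,-0.034,1],[0.018,0.0,-0.039,-0.142,-0.149,-0.032,1]]]
[[[0.018,0.0,-0.039,-0.138,-0.154,-0.03,1],[0.018,0.0,-0.039,-0.133,-0.159,-0.028,1],[0.018,0.0,-0.039,-0.128,-0.163,-0.026,1],[0.018,0.0,-0.039,-0.123,-0.167,-0.023,1],[0.018,0.0,-0.039,-0.118,-0.171,-0.021,1]]]
flange from [ 388.4 -164.   280.9] to [385.  -82.  280.9]
[[[0.027,-0.0,-0.058,-0.026,-0.203,-0.012,1],[0.027,0.0,-0.058,-0.017,-0.204,-0.008,1],[0.027,0.0,-0.058,-0.008,-0.205,-0.004,1],[0.027,0.0,-0.058,0.002,-0.205,0.001,1],[0.027,0.0,-0.058,0.011,-0.205,0.005,1]]]
[[[0.027,0.0,-0.058,0.02,-0.204,0.009,1],[0.027,-0.0,-0.058,0.029,-0.202,0.014,1],[0.027,0.0,-0.058,0.038,-0.201,0.018,1],[0.027,-0.0,-0.058,0.047,-0.198,0.022,1],[0.027,0.0,-0.058,0.056,-0.195,0.026,1]]]
```

Request:
step_arm --increments '[[[0.018,0,-0.039,-0.16,-0.13,-0.04,1],[0.018,0,-0.039,-0.155,-0.135,-0.04,1],[0.018,0,-0.039,-0.15,-0.14,-0.036,1],[0.018,0,-0.039,-0.147,-0.144,-0.034,1],[0.018,0,-0.039,-0.142,-0.149,-0.032,1]]]'

```text
clock: 6.3
eef_pos: [406.6, -200.6, 286.5]
eef_rot: [3.14, -0.439, -0.267]
wrist_force: [0.6, 0.4, 0.5]
finger_gap: 15.9
finger_force: 50.0
```

Request:
step_arm --increments '[[[0.018,0,-0.039,-0.138,-0.154,-0.03,1],[0.018,0,-0.039,-0.133,-0.159,-0.028,1],[0.018,0,-0.039,-0.128,-0.163,-0.026,1],[0.018,0,-0.039,-0.123,-0.167,-0.023,1],[0.018,0,-0.039,-0.118,-0.171,-0.021,1]]]'

```text
clock: 6.8
eef_pos: [388.3, -163.6, 280.2]
eef_rot: [3.138, -0.439, -0.098]
wrist_force: [-0.5, 0.1, -0.8]
finger_gap: 15.4
finger_force: 50.0
```

Request:
step_arm --increments '[[[0.027,0,-0.058,-0.026,-0.203,-0.012,1],[0.027,0,-0.058,-0.017,-0.204,-0.008,1],[0.027,0,-0.058,-0.008,-0.205,-0.004,1],[0.027,0,-0.058,0.002,-0.205,0.001,1],[0.027,0,-0.058,0.011,-0.205,0.005,1]]]'

```text
clock: 7.3
eef_pos: [386.7, -122.6, 280.1]
eef_rot: [3.138, -0.438, 0.155]
wrist_force: [0.3, -0.5, 0.5]
finger_gap: 15.5
finger_force: 50.0
```

Request:
step_arm --increments '[[[0.027,0,-0.058,0.02,-0.204,0.009,1],[0.027,0,-0.058,0.029,-0.202,0.014,1],[0.027,0,-0.058,0.038,-0.2,0.018,1],[0.027,0,-0.058,0.047,-0.198,0.022,1],[0.027,0,-0.058,0.056,-0.195,0.026,1]]]'

```text
clock: 7.8
eef_pos: [384.9, -81.7, 280.0]
eef_rot: [3.137, -0.437, 0.406]
wrist_force: [0.9, -0.1, -1.4]
finger_gap: 15.5
finger_force: 50.0
```

```bash
python3 - <<'E'
from h import *
from cell import manip,optics
import cv2
s=manip.read_state();print(s["eef_rot"],s["joints"].round(2))
d=optics.camera("wrist");cv2.imwrite("pics/w3.png",d["frame"][:,:,::-1]);np.savez("w3.npz",**d)
p,r=leg((585,5),58,.35,8)
E
```

```text
[ 3.13707976 -0.43698337  0.40612622] [-0.36  0.08  2.13  0.49  0.66  0.46]
flange from [384.8 -81.  279.9] to [387.1 -67.2 220.9]
[[[-0.003,0.0,0.009,-0.057,-0.037,0.177,1],[-0.003,0.0,0.009,-0.057,-0.038,0.177,1],[-0.003,0.0,0.009,-0.057,-0.038,0.177,1],[-0.003,0.0,0.009,-0.058,-0.038,0.177,1],[-0.003,0.0,0.009,-0.058,-0.038,0.177,1]]]
[[[-0.003,0.0,0.009,-0.058,-0.038,0.176,1],[-0.003,0.0,0.009,-0.058,-0.038,0.176,1],[-0.003,0.0,0.009,-0.059,-0.038,0.176,1]]]
```

View pics/w3.png

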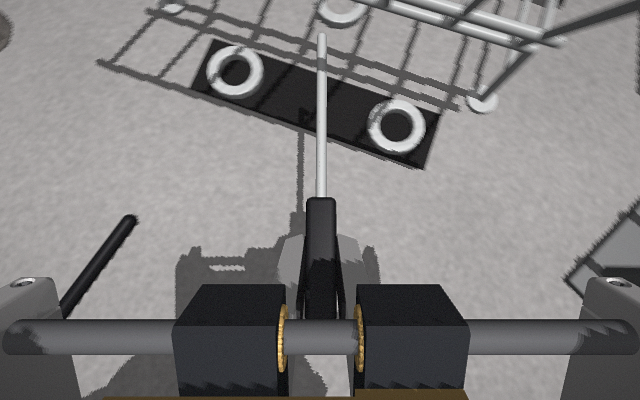

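The rod sits unchanged in the hand, with its bend at (322,36). The strip rings are at (235,71) and (397,126), and the dropped ring is just visible at about (341,5).

```bash
python3 - <<'E'
from h import *
import cv2
d=dict(np.load("w3.npz"));f=d["frame"]
L,Rr,D=ray(d,235,71,10),ray(d,397,126,10),ray(d,341,26,10)
print(L.round(1),Rr.round(1),np.linalg.norm(L-Rr),((L+Rr)/2).round(1),"D near edge",D.round(1))
# strip corners: bottom-left(190,88) bottom-right(424,169) top-right(441,112) top-left(212,40)
C=np.array([ray(d,*q,0) for q in((190,88),(424,169),(441,112),(212,40))]);print(C.round(),C.mean(0).round(1))
E
```

```text
[586.5  90.7  10. ] [595.6 -69.1  10. ] 159.97102520736337 [591.1  10.8  10. ] D near edge [670.1  17.3  10. ]
[[ 558.  128.    0.]
 [ 571. -108.    0.]
 [ 630. -103.    0.]
 [ 612.  131.    0.]] [592.9  12.    0. ]
```

Request:
step_arm --increments '[[[-0.003,0,0.009,-0.057,-0.037,0.177,1],[-0.003,0,0.009,-0.057,-0.038,0.177,1],[-0.003,0,0.009,-0.057,-0.038,0.177,1],[-0.003,0,0.009,-0.058,-0.038,0.177,1],[-0.003,0,0.009,-0.058,-0.038,0.177,1]]]'

```text
clock: 8.35
eef_pos: [386.4, -73.4, 242.2]
eef_rot: [-3.141, -0.437, 0.364]
wrist_force: [0.0, 0.5, -0.4]
finger_gap: 15.5
finger_force: 50.0
```

Request:
step_arm --increments '[[[-0.003,0,0.009,-0.058,-0.038,0.176,1],[-0.003,0,0.009,-0.058,-0.038,0.176,1],[-0.003,0,0.009,-0.058,-0.038,0.176,1],[0,0,0,0,0,0,1],[0,0,0,0,0,0,1]]]'

```text
clock: 8.85
eef_pos: [387.3, -68.2, 220.9]
eef_rot: [-3.138, -0.437, 0.342]
wrist_force: [0.0, -0.0, -0.0]
finger_gap: 15.7
finger_force: 50.0
```

```bash
python3 - <<'E'
from h import *
from cell import manip
s=manip.read_state();print(s["eef_rot"],s["joints"].round(2))
p,r=leg((650,17),56,.08,8)
p,r=leg((692,22),56,.08,5,p,r)
E
```

```text
[-3.1383425  -0.43683022  0.34173735] [-0.32  0.2   2.17  0.59  0.49  0.42]
flange from [387.3 -68.2 220.9] to [4.400e+02 2.000e-01 2.189e+02]
[[[-0.018,0.001,0.038,0.203,-0.146,0.102,1],[-0.018,0.001,0.038,0.198,-0.153,0.1,1],[-0.018,0.001,0.038,0.193,-0.16,0.098,1],[-0.018,0.001,0.038,0.189,-0.167,0.096,1],[-0.018,0.001,0.038,0.183,-0.174,0.093,1]]]
[[[-0.018,0.001,0.038,0.178,-0.181,0.091,1],[-0.018,0.001,0.038,0.173,-0.187,0.088,1],[-0.018,0.001,0.038,0.167,-0.194,0.086,1]]]
flange from [4.400e+02 2.000e-01 2.189e+02] to [482.    5.2 218.9]
[[[0.0,0.0,0.0,0.191,-0.008,0.09,1],[0.0,0.0,0.0,0.191,-0.008,0.09,1],[0.0,0.0,0.0,0.191,-0.008,0.09,1],[0.0,0.0,0.0,0.191,-0.008,0.09,1],[0.0,0.0,0.0,0.191,-0.008,0.09,1]]]
```

Request:
step_arm --increments '[[[-0.018,0,0.038,0.203,-0.146,0.102,1],[-0.018,0,0.038,0.198,-0.153,0.1,1],[-0.018,0,0.038,0.193,-0.16,0.098,1],[-0.018,0,0.038,0.19,-0.167,0.096,1],[-0.018,0,0.038,0.183,-0.174,0.093,1]]]'

```text
clock: 9.35
eef_pos: [420.6, -25.2, 220.1]
eef_rot: [-3.14, -0.438, 0.176]
wrist_force: [0.6, -0.1, -0.3]
finger_gap: 15.5
finger_force: 50.0
```

Request:
step_arm --increments '[[[-0.018,0,0.038,0.178,-0.18,0.091,1],[-0.018,0,0.038,0.173,-0.187,0.088,1],[-0.018,0,0.038,0.167,-0.194,0.086,1],[0,0,0,0,0,0,1],[0,0,0,0,0,0,1]]]'

```text
clock: 9.85
eef_pos: [439.9, -0.0, 219.0]
eef_rot: [-3.14, -0.437, 0.08]
wrist_force: [0.2, -0.8, -0.6]
finger_gap: 15.5
finger_force: 50.0
```

```bash
python3 - <<'E'
from h import *
from cell import manip,optics
import cv2
s=manip.read_state();print(s["eef_pos"],s["eef_rot"],s["joints"].round(2))
d=optics.camera("wrist");cv2.imwrite("pics/w4.png",d["frame"][:,:,::-1]);np.savez("w4.npz",**d)
E
```

```text
[ 4.39913833e+02 -4.49710491e-02  2.19009584e+02] [-3.14018609 -0.43661716  0.07951001] [-0.1   0.29  2.07  0.21  0.37  1.21]
```

View pics/w4.png

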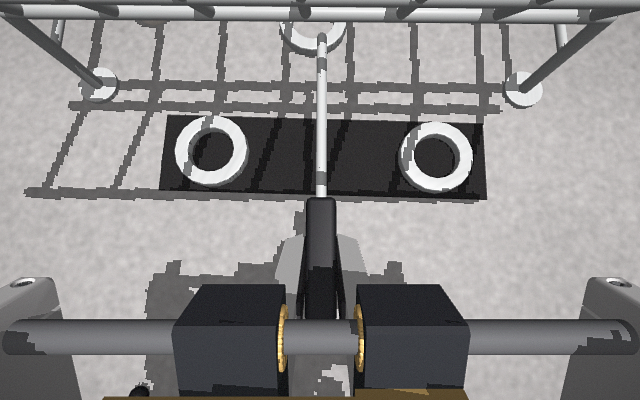

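The dropped ring is straight ahead: its near edge is at about (313,53), and its sides are at (279,25) and (347,25). The lower bar and the feet are visible and the rod is clear.

```bash
python3 - <<'E'
from h import *
d=dict(np.load("w4.npz"))
a,b,c=ray(d,279,25,10),ray(d,347,25,10),ray(d,313,54,0)
print(a.round(1),b.round(1),c.round(1),"centre est",((a+b)/2).round(1),c[0]+26,"L",ray(d,212,151,10).round(1),"R",ray(d,436,157,10).round(1),"bend",ray(d,322,39,59).round(1))
E
```

```text
[690.2  51.8  10. ] [6.943e+02 3.000e-01 1.000e+01] [674.8  24.8   0. ] centre est [692.2  26.   10. ] 700.7917971530728 L [586.8  88.8  10. ] R [595.1 -69.2  10. ] bend [644.8  15.5  59. ]
```

```bash
python3 - <<'E'
from h import *
p,r=leg((697,25.5),56,.08,5)
p,r=leg((697,25.5),38,.08,4,p,r)
E
```

```text
flange from [ 4.398e+02 -2.000e-01  2.190e+02] to [487.    8.7 218.9]
[[[-0.0,0.001,-0.0,0.216,-0.026,0.102,1],[-0.0,0.001,-0.0,0.216,-0.026,0.102,1],[-0.0,0.001,-0.0,0.216,-0.026,0.102,1],[-0.0,0.001,-0.0,0.216,-0.025,0.102,1],[-0.0,0.001,-0.0,0.216,-0.025,0.102,1]]]
flange from [487.    8.7 218.9] to [487.    8.7 200.9]
[[[0.0,0.0,0.0,-0.048,-0.0,0.102,1],[0.0,0.0,0.0,-0.048,-0.0,0.102,1],[0.0,0.0,0.0,-0.048,-0.0,0.102,1],[0.0,0.0,0.0,-0.048,-0.0,0.102,1]]]
```

Request:
step_arm --increments '[[[0,0,0,0.216,-0.026,0.102,1],[0,0,0,0.216,-0.026,0.102,1],[0,0,0,0.216,-0.026,0.102,1],[0,0,0,0.216,-0.026,0.102,1],[0,0,0,0.216,-0.026,0.102,1]]]'

```text
clock: 10.4
eef_pos: [488.2, 9.1, 218.6]
eef_rot: [-3.14, -0.436, 0.078]
wrist_force: [-0.2, 0.6, -0.5]
finger_gap: 15.7
finger_force: 50.0
```

Request:
step_arm --increments '[[[0,0,0,0,0,0,1],[0,0,0,0,0,0,1]]]'

```text
clock: 10.6
eef_pos: [487.2, 9.1, 218.4]
eef_rot: [-3.14, -0.436, 0.078]
wrist_force: [-0.7, 0.1, -1.0]
finger_gap: 15.4
finger_force: 50.0
```

```bash
python3 - <<'E'
from h import *
from cell import manip,optics
import cv2
s=manip.read_state();print(s["eef_pos"],s["eef_rot"],s["joints"].round(2))
for n in("top","side","wrist"):
    d=optics.camera(n);np.savez(n+"5.npz",**d)
    if n=="wrist":w=d["frame"][:200,170:470]
    elif n=="top":t=d["frame"][100:180,250:350]
    else:sd=d["frame"][180:260,190:290]
I=np.hstack([cv2.resize(t,(400,320),interpolation=2),cv2.resize(sd,(400,320),interpolation=2)])
J=np.zeros((260,800,3),np.uint8);J[:,:390]=cv2.resize(w,(390,260),interpolation=2)
cv2.imwrite("pics/c5.png",np.vstack([I,J])[:,:,::-1])
E
```

```text
[487.23148526   9.05261751 218.40606635] [-3.14005395 -0.43595822  0.07828584] [-0.07  0.37  1.94  0.16  0.4   1.29]
```

View pics/c5.png

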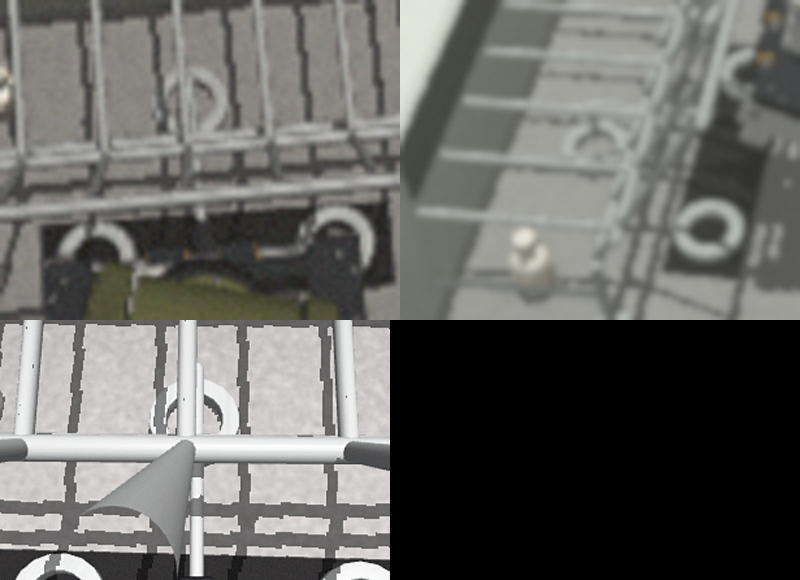

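The hook hangs over the ring. In the wrist crop the ring spans columns 150–238 and its far edge is at row 378. A sloping bar is close in front of the camera, but nothing is touching (force about 0).

```bash
python3 - <<'E'
from h import *
d=dict(np.load("wrist5.npz"))
q=lambda x,y:(170+x/1.3,(y-320)/1.3)
print("ring far",ray(d,*q(196,378),10).round(1),"inner far",ray(d,*q(196,395),10).round(1),"bend end",ray(d,*q(200,364),58).round(1))
print("l,r",ray(d,*q(150,420),10).round(1),ray(d,*q(239,420),10).round(1))
t=dict(np.load("top5.npz"));print("top",ray(t,250+196/4,100+104/4,10).round(1))
E
```

```text
ring far [722.8  27.5  10. ] inner far [712.   26.6  10. ] bend end [695.6  23.5  58. ]
l,r [694.5  51.3  10. ] [698.4   1.1  10. ]
top [695.3  21.3  10. ]
```

Request:
step_arm --increments '[[[0,0,0,-0.047,0,0.099,1],[0,0,0,-0.047,0,0.099,1],[0,0,0,-0.047,0,0.099,1],[0,0,0,-0.047,0,0.099,1],[0,0,0,0,0,0,1]]]'

```text
clock: 11.25
eef_pos: [486.9, 9.0, 200.4]
eef_rot: [-3.14, -0.435, 0.078]
wrist_force: [-0.5, 0.7, -0.2]
finger_gap: 15.6
finger_force: 50.0
```

```bash
python3 - <<'E'
from h import *
from cell import manip
s=manip.read_state();print(s["eef_pos"],s["eef_rot"],s["joints"].round(2),s["wrist_force"])
p,r=leg((650,18.5),38,.08,10)
p,r=leg((584,9),38,.4,15,p,r)
E
```

```text
[486.94636082   8.99940705 200.37162826] [-3.13993651 -0.43530128  0.07798779] [-0.07  0.41  1.95  0.18  0.36  1.27] [-0.47358419  0.7466669  -0.21716624]
flange from [486.9   9.  200.4] to [440.    1.7 200.9]
[[[-0.0,0.001,-0.0,-0.107,0.009,-0.051,1],[-0.0,0.001,-0.0,-0.107,0.009,-0.051,1],[-0.0,0.001,-0.0,-0.107,0.009,-0.051,1],[-0.0,0.001,-0.0,-0.107,0.009,-0.051,1],[-0.0,0.001,-0.0,-0.107,0.009,-0.051,1]]]
[[[-0.0,0.001,-0.0,-0.107,0.009,-0.051,1],[-0.0,0.001,-0.0,-0.107,0.009,-0.051,1],[-0.0,0.001,-0.0,-0.107,0.009,-0.051,1],[-0.0,0.001,-0.0,-0.107,0.009,-0.051,1],[-0.0,0.001,-0.0,-0.107,0.009,-0.051,1]]]
flange from [440.    1.7 200.9] to [390.  -73.  200.9]
[[[0.012,0.0,-0.025,-0.084,0.117,-0.04,1],[0.012,-0.0,-0.025,-0.086,0.115,-0.041,1],[0.012,0.0,-0.025,-0.089,0.113,-0.042,1],[0.012,-0.0,-0.025,-0.091,0.111,-0.043,1],[0.012,0.0,-0.025,-0.093,0.109,-0.044,1]]]
[[[0.012,0.0,-0.025,-0.095,0.107,-0.045,1],[0.012,-0.0,-0.025,-0.097,0.105,-0.046,1],[0.012,0.0,-0.025,-0.099,0.102,-0.047,1],[0.012,0.0,-0.025,-0.101,0.1,-0.048,1],[0.012,0.0,-0.025,-0.103,0.098,-0.048,1]]]
[[[0.012,0.0,-0.025,-0.105,0.095,-0.049,1],[0.012,-0.0,-0.025,-0.107,0.093,-0.05,1],[0.012,0.0,-0.025,-0.108,0.09,-0.051,1],[0.012,0.0,-0.025,-0.11,0.087,-0.052,1],[0.012,-0.0,-0.025,-0.112,0.085,-0.053,1]]]
```

No contact force, so the hook is down inside the ring's hole. Now the first part of the pull.

Request:
step_arm --increments '[[[0,0.001,0,-0.107,0.009,-0.05,1],[0,0.001,0,-0.107,0.009,-0.05,1],[0,0.001,0,-0.107,0.009,-0.05,1],[0,0.001,0,-0.107,0.009,-0.05,1],[0,0.001,0,-0.107,0.009,-0.05,1]]]'

```text
clock: 11.75
eef_pos: [463.3, 5.3, 201.2]
eef_rot: [-3.14, -0.441, 0.078]
wrist_force: [1.0, 0.8, -1.1]
finger_gap: 15.8
finger_force: 50.0
```

Request:
step_arm --increments '[[[0,0.001,0,-0.107,0.009,-0.051,1],[0,0.001,0,-0.107,0.009,-0.051,1],[0,0.001,0,-0.107,0.009,-0.051,1],[0,0.001,0,-0.107,0.009,-0.051,1],[0,0.001,0,-0.107,0.009,-0.051,1]]]'

```text
clock: 12.25
eef_pos: [439.8, 1.6, 201.2]
eef_rot: [-3.14, -0.444, 0.078]
wrist_force: [0.4, 1.2, -1.5]
finger_gap: 15.4
finger_force: 50.0
```

```bash
python3 - <<'E'
from h import *
from cell import manip,optics
import cv2
s=manip.read_state();print(s["eef_pos"],s["eef_rot"],s["wrist_force"])
d=optics.camera("wrist");np.savez("w6.npz",**d);cv2.imwrite("pics/w6.png",cv2.resize(d["frame"][:220,150:490,::-1],None,fx=2,fy=2))
E
```

```text
[439.84639291   1.61474256 201.16939879] [-3.14015098 -0.44446543  0.07803375] [ 0.44354922  1.19372422 -1.48339498]
```

View pics/w6.png

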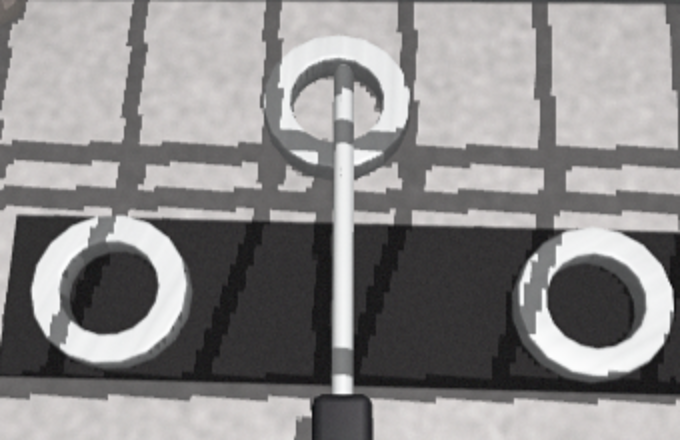

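The ring follows the hook and is now clear of the bars, with its centre at crop (338,104). The row rings are at (112,292) and (597,303).

```bash
python3 - <<'E'
from h import *
d=dict(np.load("w6.npz"));q=lambda x,y:ray(d,150+x/2,y/2,10)
D,L,Rr=q(338,104),q(112,291),q(597,303);M=(L+Rr)/2
print("D",D.round(1),"L",L.round(1),"R",Rr.round(1),"mid",M.round(1),"D-M",(D-M).round(1))
v=(M-D)[:2];print(v,np.linalg.norm(v))
h=np.array([650,18.5])+v
print("hook end nominal",h)
p,r=leg(h,38.5,.4,15)
E
```

```text
D [660.4  20.1  10. ] L [586.5  88.7  10. ] R [594.9 -70.1  10. ] mid [590.7   9.3  10. ] D-M [69.7 10.8  0. ]
[-69.6552462  -10.84851215] 70.49498946332291
hook end nominal [580.3447538    7.65148785]
flange from [439.3   1.6 201. ] to [386.3 -74.4 201.4]
[[[0.012,-0.0,-0.025,-0.088,0.119,-0.043,1],[0.012,-0.0,-0.025,-0.091,0.117,-0.044,1],[0.012,-0.0,-0.025,-0.093,0.115,-0.045,1],[0.012,-0.0,-0.025,-0.095,0.113,-0.046,1],[0.012,-0.0,-0.025,-0.097,0.11,-0.047,1]]]
[[[0.012,-0.0,-0.025,-0.099,0.108,-0.048,1],[0.012,-0.0,-0.025,-0.101,0.106,-0.049,1],[0.012,-0.0,-0.025,-0.103,0.103,-0.05,1],[0.012,-0.0,-0.025,-0.105,0.101,-0.051,1],[0.012,-0.0,-0.025,-0.107,0.098,-0.051,1]]]
[[[0.012,-0.0,-0.025,-0.109,0.096,-0.052,1],[0.012,-0.0,-0.025,-0.111,0.093,-0.053,1],[0.012,-0.0,-0.025,-0.113,0.09,-0.054,1],[0.012,-0.0,-0.025,-0.115,0.088,-0.055,1],[0.012,-0.0,-0.025,-0.116,0.085,-0.055,1]]]
```

Request:
step_arm --increments '[[[0.012,0,-0.025,-0.088,0.119,-0.043,1],[0.012,0,-0.025,-0.09,0.117,-0.044,1],[0.012,0,-0.025,-0.093,0.115,-0.045,1],[0.012,0,-0.025,-0.095,0.113,-0.046,1],[0.012,0,-0.025,-0.097,0.11,-0.047,1]]]'

```text
clock: 12.8
eef_pos: [422.4, -23.8, 201.3]
eef_rot: [-3.14, -0.445, 0.188]
wrist_force: [-0.1, -0.4, -0.7]
finger_gap: 15.5
finger_force: 50.0
```

Request:
step_arm --increments '[[[0.012,0,-0.025,-0.099,0.108,-0.048,1],[0.012,0,-0.025,-0.101,0.106,-0.049,1],[0.012,0,-0.025,-0.103,0.103,-0.05,1],[0.012,0,-0.025,-0.105,0.101,-0.051,1],[0.012,0,-0.025,-0.107,0.098,-0.051,1]]]'

```text
clock: 13.3
eef_pos: [404.9, -49.2, 201.4]
eef_rot: [-3.14, -0.445, 0.297]
wrist_force: [0.5, -0.1, -1.1]
finger_gap: 15.8
finger_force: 50.0
```

Request:
step_arm --increments '[[[0.012,0,-0.025,-0.109,0.096,-0.052,1],[0.012,0,-0.025,-0.111,0.093,-0.053,1],[0.012,0,-0.025,-0.113,0.09,-0.054,1],[0.012,0,-0.025,-0.114,0.088,-0.055,1],[0,0,0,0,0,0,1]]]'

```text
clock: 13.8
eef_pos: [390.8, -69.6, 201.4]
eef_rot: [-3.139, -0.445, 0.382]
wrist_force: [0.3, -0.2, -0.8]
finger_gap: 15.5
finger_force: 50.0
```

```bash
cat >rings.py <<'E'
from h import *
import cv2
from cell import manip,optics
def rings(d,zt=10):
    "white ring tops: fit ellipse to big bright/grey contours' inner holes (dark strip shows through)"
    f=d["frame"];hsv=cv2.cvtColor(f,cv2.COLOR_RGB2HSV)
    m=(f.min(-1)>205).astype(np.uint8)
    return m
E
python3 - <<'E'
from rings import *
s=manip.read_state();print(s["eef_pos"],s["eef_rot"],s["joints"].round(2),s["wrist_force"])
d=optics.camera("wrist");np.savez("w7.npz",**d);cv2.imwrite("pics/w7.png",cv2.resize(d["frame"][:220,150:490,::-1],None,fx=2.3,fy=2.3,interpolation=2))
E
```

```text
[390.81050935 -69.63975975 201.4195327 ] [-3.13929804 -0.44495122  0.3821875 ] [-0.32  0.26  2.17  0.69  0.46  0.29] [ 0.27755974 -0.23192176 -0.75045273]
```

View pics/w7.png

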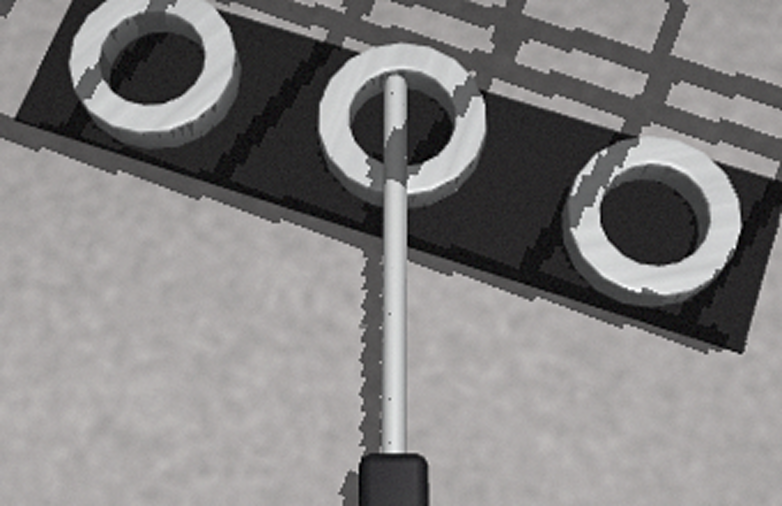

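The three rings are nearly in a row. In this crop their centres are at about (153,60), (402,118) and (655,213).

```bash
python3 - <<'E'
from rings import *
d=dict(np.load("w7.npz"));k=2.3
q=lambda x,y:ray(d,150+x/k-.3,y/k-.3,10)
# top-face edges -> world: L,R,bottom extremes give centre
for n,c,far,near in(("L",(153,60),None,(153,133)),("M",(402,118),(402,43),(402,194)),("R",(654,213),(652,138),(656,294))):
    print(n,q(*c).round(1),None if far is None else q(*far).round(1),q(*near).round(1))
L,M,Rr=q(153,60),q(402,118),q(654,213)
# hole mask: dark pixels enclosed by the ring -> ellipse centre check on L and R
g=d["frame"].max(-1)
e=M-(L+Rr)/2;print("mid err",e.round(1),np.linalg.norm(L-Rr))
y=(L-Rr)[:2]/np.linalg.norm((L-Rr)[:2]);x=np.array([y[1],-y[0]]);print("along y",e[:2]@y,"along x",e[:2]@x)
E
```

```text
L [587.8  89.6  10. ] None [565.2  79.   10. ]
M [597.9  11.2  10. ] [621.8  20.8  10. ] [574.7   1.9  10. ]
R [596.8 -69.3  10. ] [619.8 -61.   10. ] [572.9 -77.9  10. ]
mid err [5.7 1.1 0. ] 159.18553579453305
along y 0.74673873703206 along x 5.725741943101511
```

Request:
step_arm --increments '[[[0,0,0,-0.063,-0.018,-0.03,1],[0,0,0,-0.063,-0.018,-0.03,1],[0,0,0,0,0,0,1]]]'

```text
clock: 14.15
eef_pos: [385.0, -69.9, 201.4]
eef_rot: [-3.139, -0.445, 0.382]
wrist_force: [0.1, -0.2, -0.7]
finger_gap: 15.5
finger_force: 50.0
```

```bash
python3 - <<'E'
from rings import *
s=manip.read_state();print(s["eef_pos"],s["eef_rot"])
d=optics.camera("wrist");np.savez("w8.npz",**d)
g=cv2.GaussianBlur(cv2.resize(d["frame"].min(-1),None,fx=4,fy=4,interpolation=2),(0,0),3)
# bright top faces, clipped to depth-derived height
K=d["mtx"];T=d["cam_to_world"];vv,uu=np.mgrid[:400,:640]
P=np.stack([(uu-K[0,2])/K[0,0],(vv-K[1,2])/K[1,1],np.ones_like(uu)],-1)*d["range_z"][...,None]@T[:3,:3].T+T[:3,3]
m=(abs(P[...,2]-10)<4)&(d["range_z"]>0)&(P[...,0]>540)&(P[...,0]<630)
C=[]
for y0 in(89,10,-70):
    mm=m&(abs(P[...,1]-y0)<34); p=P[mm][:,:2]
    c,r=cv2.minEnclosingCircle(p.astype(np.float32)); 
    A=np.c_[p,np.ones(len(p))]
    print(mm.sum(),np.round(c,1),round(r,1),"median-box",((p.min(0)+p.max(0))/2).round(1)); C.append(c)
C=np.array(C);print("err",C[1]-(C[0]+C[2])/2)
E
```

```text
[385.04928112 -69.88091784 201.37299737] [-3.13903657 -0.44479565  0.38245277]
2141 [587.7  89.9] 26.0 median-box [585.5  89.9]
2528 [592.6  10.4] 26.5 median-box [592.5  10.6]
2873 [596.2 -69.4] 26.4 median-box [596.2 -69.3]
err [0.69235229 0.18738365]
```

The ring is within 1 mm of the midpoint. Next I'll centre the hook in the hole, lift it out, and go back the same way.

Request:
step_arm --increments '[[[0,0,0,0.06,0.018,0.03,1],[0,0,0,0.06,0.018,0.03,1],[0,0,0,0.06,0,-0.13,1],[0,0,0,0.06,0,-0.13,1],[0,0,0,0.06,0,-0.13,1]]]'

```text
clock: 14.7
eef_pos: [390.6, -69.5, 219.1]
eef_rot: [-3.139, -0.445, 0.383]
wrist_force: [0.4, 0.1, 0.0]
finger_gap: 15.5
finger_force: 50.0
```

Request:
step_arm --increments '[[[0,0,0,0.11,0,-0.23,1],[0,0,0,0.11,0,-0.23,1],[0,0,0,0.11,0,-0.23,1],[0,0,0,0.11,0,-0.23,1],[0,0,0,0.11,0,-0.23,1]]]'

```text
clock: 15.2
eef_pos: [390.7, -69.5, 270.4]
eef_rot: [-3.139, -0.445, 0.383]
wrist_force: [-0.7, -0.9, 0.2]
finger_gap: 15.6
finger_force: 50.0
```

Request:
step_arm --increments '[[[0,0,0,0.07,0,-0.15,1],[0,0,0,0.07,0,-0.15,1],[0,0,0,0,0,0,1]]]'

```text
clock: 15.5
eef_pos: [390.8, -69.6, 283.4]
eef_rot: [-3.14, -0.446, 0.383]
wrist_force: [0.8, 0.2, -0.7]
finger_gap: 15.6
finger_force: 50.0
```

```bash
python3 - <<'E'
from rings import *
s=manip.read_state();print(s["eef_pos"],s["eef_rot"])
r0=R.from_euler("xyz",s["eef_rot"])
# rest pose of the flange, as recorded at the grasp
rr=R.from_euler("xyz",[3.14090815,-0.43938793,-0.43743412]);pr=np.array([425.05,-238.03,217.7])
u=np.array([np.cos(.1),-np.sin(.1)])
p,r=leg((598,-185),122,-.1,15)
print("above rest");rows(p,r,pr+[0,0,72],rr,10,1)
E
```

```text
[390.7562162  -69.64003607 283.42044033] [-3.13996587 -0.44579061  0.38298494]
flange from [390.8 -69.6 283.4] to [ 388.4 -164.   284.9]
[[[-0.018,-0.0,0.037,-0.055,0.144,-0.029,1],[-0.018,-0.0,0.037,-0.051,0.146,-0.027,1],[-0.018,-0.0,0.037,-0.047,0.148,-0.025,1],[-0.018,-0.0,0.037,-0.042,0.15,-0.023,1],[-0.018,-0.0,0.037,-0.038,0.151,-0.021,1]]]
[[[-0.018,-0.0,0.037,-0.034,0.152,-0.019,1],[-0.018,-0.0,0.037,-0.029,0.154,-0.017,1],[-0.018,-0.0,0.037,-0.025,0.155,-0.015,1],[-0.018,-0.0,0.037,-0.02,0.155,-0.012,1],[-0.018,-0.0,0.037,-0.016,0.156,-0.01,1]]]
[[[-0.018,-0.0,0.037,-0.011,0.157,-0.008,1],[-0.018,-0.0,0.037,-0.007,0.157,-0.006,1],[-0.018,-0.0,0.037,-0.002,0.157,-0.004,1],[-0.018,-0.0,0.037,0.003,0.157,-0.002,1],[-0.018,-0.0,0.037,0.007,0.157,0.001,1]]]
above rest
[[[-0.018,-0.0,0.039,0.104,0.175,0.036,1],[-0.018,-0.0,0.039,0.11,0.171,0.038,1],[-0.018,-0.0,0.039,0.115,0.167,0.041,1],[-0.018,-0.0,0.039,0.12,0.163,0.043,1],[-0.018,-0.0,0.039,0.125,0.159,0.045,1]]]
[[[-0.018,-0.0,0.039,0.13,0.154,0.048,1],[-0.018,-0.0,0.039,0.134,0.149,0.05,1],[-0.018,-0.0,0.039,0.139,0.145,0.052,1],[-0.018,-0.0,0.039,0.143,0.139,0.054,1],[-0.018,-0.0,0.039,0.147,0.134,0.056,1]]]
```

Request:
step_arm --increments '[[[-0.018,0,0.037,-0.055,0.144,-0.029,1],[-0.018,0,0.037,-0.051,0.146,-0.027,1],[-0.018,0,0.037,-0.047,0.148,-0.025,1],[-0.018,0,0.037,-0.042,0.15,-0.023,1],[-0.018,0,0.037,-0.038,0.151,-0.021,1]]]'

```text
clock: 16.0
eef_pos: [389.8, -101.7, 283.0]
eef_rot: [-3.14, -0.444, 0.218]
wrist_force: [0.3, 0.1, 0.4]
finger_gap: 15.6
finger_force: 50.0
```

Request:
step_arm --increments '[[[-0.018,0,0.037,-0.034,0.152,-0.019,1],[-0.018,0,0.037,-0.029,0.154,-0.017,1],[-0.018,0,0.037,-0.025,0.155,-0.015,1],[-0.018,0,0.037,-0.02,0.155,-0.012,1],[-0.018,0,0.037,-0.016,0.156,-0.01,1]]]'

```text
clock: 16.5
eef_pos: [389.0, -133.0, 283.7]
eef_rot: [3.141, -0.445, 0.058]
wrist_force: [-0.4, 0.4, -0.1]
finger_gap: 15.6
finger_force: 50.0
```

Request:
step_arm --increments '[[[-0.018,0,0.037,-0.011,0.157,-0.008,1],[-0.018,0,0.037,-0.007,0.157,-0.006,1],[-0.018,0,0.037,-0.002,0.157,-0.004,1],[-0.018,0,0.037,0.003,0.157,-0.002,1],[-0.018,0,0.037,0.007,0.157,0.001,1]]]'

```text
clock: 17.0
eef_pos: [388.2, -164.4, 284.2]
eef_rot: [3.14, -0.445, -0.103]
wrist_force: [0.6, -0.2, -1.4]
finger_gap: 15.5
finger_force: 50.0
```

Request:
step_arm --increments '[[[-0.018,0,0.039,0.104,0.175,0.036,1],[-0.018,0,0.039,0.11,0.171,0.038,1],[-0.018,0,0.039,0.115,0.167,0.041,1],[-0.018,0,0.039,0.12,0.163,0.043,1],[-0.018,0,0.039,0.125,0.159,0.045,1]]]'

```text
clock: 17.5
eef_pos: [406.6, -201.5, 286.7]
eef_rot: [-3.141, -0.445, -0.273]
wrist_force: [-0.1, -0.9, -1.0]
finger_gap: 15.7
finger_force: 50.0
```

Request:
step_arm --increments '[[[-0.018,0,0.039,0.13,0.154,0.048,1],[-0.018,0,0.039,0.134,0.149,0.05,1],[-0.018,0,0.039,0.139,0.145,0.052,1],[-0.018,0,0.039,0.143,0.139,0.054,1],[-0.018,0,0.039,0.147,0.134,0.056,1]]]'

```text
clock: 18.0
eef_pos: [424.9, -238.5, 289.2]
eef_rot: [-3.139, -0.445, -0.442]
wrist_force: [0.1, -0.5, -0.3]
finger_gap: 15.2
finger_force: 50.0
```

Request:
step_arm --increments '[[[0,0,0,0,0,0,1],[0,0,0,0,0,0,1]]]'

```text
clock: 18.2
eef_pos: [424.7, -237.9, 289.1]
eef_rot: [-3.139, -0.444, -0.44]
wrist_force: [-0.3, 0.4, -0.4]
finger_gap: 15.9
finger_force: 50.0
```

```bash
python3 - <<'E'
from rings import *
s=manip.read_state();p=s["eef_pos"];print(p,s["eef_rot"])
r0=R.from_euler("xyz",s["eef_rot"])
rr=R.from_euler("xyz",[3.14090815,-0.43938793,-0.43743412]);pr=np.array([425.05,-238.03,217.7])
rows(p,r0,pr+[0,0,27],rr,5,1);print("down");rows(pr+[0,0,27],rr,pr+[0,0,.5],rr,5,1)
d=optics.camera("wrist");cv2.imwrite("pics/w9.png",d["frame"][:,:,::-1])
E
```

```text
[ 424.68602674 -237.93862442  289.07246144] [-3.13872607 -0.44422019 -0.43952627]
[[[-0.001,-0.001,-0.0,-0.094,0.0,0.201,1],[-0.001,-0.001,-0.0,-0.093,0.0,0.201,1],[-0.001,-0.001,-0.0,-0.093,-0.0,0.201,1],[-0.001,-0.001,-0.0,-0.093,-0.0,0.201,1],[-0.001,-0.001,-0.0,-0.093,-0.0,0.201,1]]]
down
[[[0.0,0.0,0.0,-0.056,-0.0,0.12,1],[0.0,0.0,0.0,-0.056,-0.0,0.12,1],[0.0,0.0,0.0,-0.056,-0.0,0.12,1],[0.0,0.0,0.0,-0.056,-0.0,0.12,1],[0.0,0.0,0.0,-0.056,-0.0,0.12,1]]]
```

View pics/w9.png

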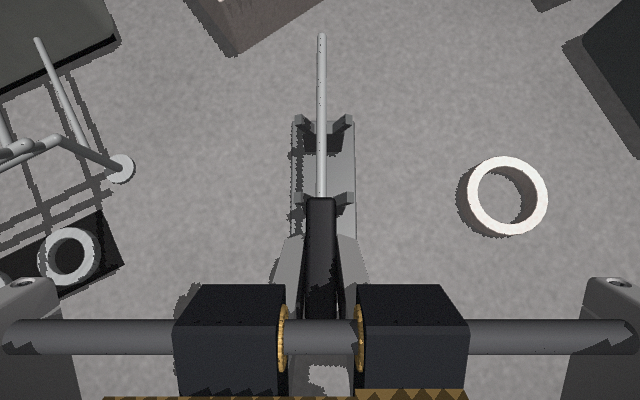

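The rod is over the rest, with its shaft along column 322 between the notch ears. Lowering in two stages now.

Request:
step_arm --increments '[[[-0.001,-0.001,0,-0.093,0,0.201,1],[-0.001,-0.001,0,-0.093,0,0.201,1],[-0.001,-0.001,0,-0.093,0,0.201,1],[-0.001,-0.001,0,-0.093,0,0.201,1],[-0.001,-0.001,0,-0.093,0,0.201,1]]]'

```text
clock: 18.75
eef_pos: [425.2, -238.0, 244.0]
eef_rot: [3.14, -0.44, -0.44]
wrist_force: [0.7, -1.0, -0.2]
finger_gap: 15.3
finger_force: 50.0
```

Request:
step_arm --increments '[[[0,0,0,-0.056,0,0.12,1],[0,0,0,-0.056,0,0.12,1],[0,0,0,-0.056,0,0.12,1],[0,0,0,-0.056,0,0.12,1],[0,0,0,-0.05,0,0.11,1]]]'

```text
clock: 19.25
eef_pos: [425.4, -238.2, 218.6]
eef_rot: [3.14, -0.441, -0.44]
wrist_force: [-0.0, -0.7, 0.1]
finger_gap: 15.4
finger_force: 50.0
```

Request:
step_arm --increments '[[[0,0,0,0,0,0,1],[0,0,0,0,0,0,1]]]'

```text
clock: 19.45
eef_pos: [425.4, -238.2, 219.0]
eef_rot: [3.14, -0.441, -0.44]
wrist_force: [0.2, -0.7, -1.0]
finger_gap: 15.6
finger_force: 50.0
```

```bash
python3 - <<'E'
from cell import manip
s=manip.read_state();print(s["eef_pos"],s["eef_rot"],s["wrist_force"],s["moment"])
E
```

```text
[ 425.41945946 -238.2099933   218.98300013] [ 3.14041865 -0.4407394  -0.43966552] [ 0.20463816 -0.72269214 -0.99031258] [0.16047927 0.27791036 0.05533599]
```

Request:
step_arm --increments '[[[0,0,0,-0.012,0,0.025,1],[0,0,0,0,0,0,1],[0,0,0,0,0,0,-1],[0,0,0,0,0,0,-1],[0,0,0,0,0,0,-1]]]'

```text
clock: 19.95
eef_pos: [425.4, -238.2, 218.0]
eef_rot: [3.14, -0.441, -0.44]
wrist_force: [0.2, -0.3, 0.7]
finger_gap: 36.0
finger_force: 0.0
```

Request:
step_arm --increments '[[[0,0,0,0,0,0,-1],[0,0,0,0,0,0,-1],[0,0,0,0,0,0,-1],[0,0,0,0,0,0,-1],[0,0,0,0,0,0,-1]]]'

```text
clock: 20.45
eef_pos: [425.4, -238.2, 217.9]
eef_rot: [3.14, -0.441, -0.44]
wrist_force: [0.1, 0.3, 0.9]
finger_gap: 75.8
finger_force: 0.0
```

Request:
step_arm --increments '[[[0,0,0,0,0,0,-1],[0,0,0,0,0,0,-1],[0,0,0,0,0,0,-1],[0,0,0,0,0,-0.2,-1],[0,0,0,0,0,-0.3,-1]]]'

```text
clock: 20.95
eef_pos: [417.4, -234.4, 236.1]
eef_rot: [3.141, -0.44, -0.44]
wrist_force: [-0.1, 0.3, 0.5]
finger_gap: 94.3
finger_force: 0.0
```

Request:
step_arm --increments '[[[0,0,0,0.15,0,-0.4,-1],[0,0,0,0.15,0,-0.5,-1],[0,0,0,0.15,0,-0.5,-1],[0,0,0,0.15,0,-0.5,-1],[0,0,0,0.15,0,-0.5,-1]]]'

```text
clock: 21.45
eef_pos: [404.8, -228.3, 336.9]
eef_rot: [3.14, -0.441, -0.44]
wrist_force: [0.0, -0.8, 0.1]
finger_gap: 93.9
finger_force: 0.0
```

Request:
step_arm --increments '[[[0,0,0,0,0,0,-1],[0,0,0,0,0,0,-1],[0,0,0,0,0,0,-1]]]'

```text
clock: 21.75
eef_pos: [405.0, -228.4, 334.7]
eef_rot: [3.141, -0.439, -0.44]
wrist_force: [0.2, -0.4, 0.1]
finger_gap: 94.3
finger_force: 0.0
```

```bash
python3 - <<'E'
from rings import *
d=optics.camera("top");w=optics.camera("wrist")
t=cv2.resize(d["frame"][95:215,215:455],(800,400),interpolation=2)
I=np.zeros((600,800,3),np.uint8);I[:400]=t;I[400:,:320]=cv2.resize(w["frame"],(320,200));I[400:,330:650]=cv2.resize(optics.camera("side")["frame"],(320,200))
cv2.imwrite("pics/end.png",I[:,:,::-1]);print(manip.read_state()["eef_pos"])
E
```

```text
[ 405.20155715 -228.53681557  334.78610451]
```

View pics/end.png

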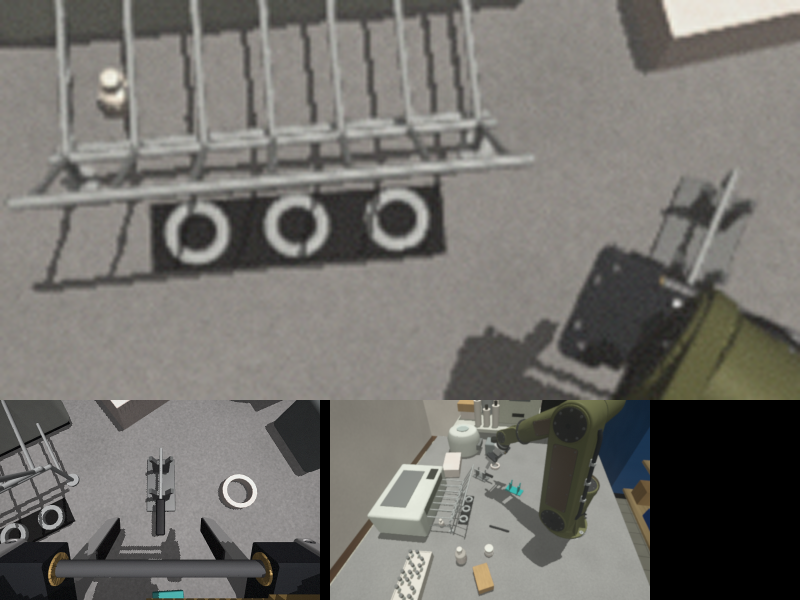

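The three rings stand in an even row at (197,232), (297,225) and (398,219), so the middle one is on the midpoint. The rod lies on its rest, and the open gripper is clear.

```bash
python3 -c "
from cell import workorder
print(workorder.sign_off())"
```

```text
the job is handed in; nothing more can be done
None
```

I drew the ring out from under the guard with the hook and set it midway between the other two, measured within about 1 mm. The rod is back on its rest, and I handed the job in at about 22 s.

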